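# Make up two water-sampling kits

## Task

Make up two water-sampling kits from the stock on the bench: the amber bottle with the white cap and the jar with the red lid go into the blue tray, the white bottle with the green cap and the pocket photometer into the yellow tray. Stand each one upright on free tray floor, wholly inside the lip, lowering it all the way instead of dropping it, and without letting it touch the other things in that tray. Do not shift the grey case and the metal tin already in the trays, and leave the black-capped amber bottle and the white-lidded jar where they stand.

Things in the scene. Friction and masses are not known exactly. Their poses are not given: they have to be found in the camera images.
- blue_tray: Shallow blue tray, fixed to the bench, 220 (its x) by 170 (its y) mm outside, with a lip 5 mm thick whose top is 14 mm above the bench; flat inner floor 210 by 160 mm, 4 mm above the bench. Origin at the centre of its underside, on the bench; turned by up to 0.3 rad about z.
- yellow_tray: Shallow yellow tray, fixed to the bench, 220 (its x) by 170 (its y) mm outside, with a lip 5 mm thick whose top is 14 mm above the bench; flat inner floor 210 by 160 mm, 4 mm above the bench. Origin at the centre of its underside, on the bench; turned by up to 0.3 rad about z.
- amber_white: Brown amber-glass bottle with a white screw cap, 110 g: cylindrical body 46 mm across and 60 mm high, cap 34 mm across, 85 mm high overall. Stands upright; origin at the centre of its underside, z up.
- amber_black: Brown amber-glass bottle with a black screw cap, 110 g: cylindrical body 46 mm across and 60 mm high, cap 34 mm across, 85 mm high overall. Stands upright; origin at the centre of its underside, z up. Not wanted: stays where it is.
- white_green: White plastic bottle with a green screw cap, 110 g: cylindrical body 50 mm across and 60 mm high, cap 34 mm across, 85 mm high overall. Stands upright; origin at the centre of its underside, z up.
- jar_red: Squat glass jar with a paper band and a red screw lid, 120 g: body 54 mm across, lid 58 mm across from 44 mm up to the top at 58 mm. Stands upright; origin at the centre of its underside, z up.
- jar_white: Squat glass jar with a paper band and a white screw lid, 120 g: body 54 mm across, lid 58 mm across from 44 mm up to the top at 58 mm. Stands upright; origin at the centre of its underside, z up. Not wanted: stays where it is.
- photometer: Pocket photometer: dark block 64 (its x) by 40 (its y) mm and 52 mm high, 200 g, with a pale green display and three orange keys on top. Stands upright; origin at the centre of its underside, z up.
- grey_case: Grey plastic case with a black seam, 56 (its x) by 42 (its y) mm and 30 mm high, 250 g, lying loose somewhere on the blue tray's floor; stays there. Origin at the centre of its underside.
- tin: Round bare-metal tin 57 mm across and 26 mm high, 200 g, loose somewhere on the yellow tray's floor; stays there. Origin at the centre of its underside.
Not all that is in view belongs to the job. What is shaped like the jar_white but purple is not meant. What is shaped like the white_green but turquoise is not meant.

How it is judged (in metres and radians):
At the end, for the whole second after the job is handed in: The four wanted things stand in their trays: base centre inside the lip, 1 to 8 mm above the bench, tilted under 0.06 rad, at rest, released, not touching each other or what already lay there; case, tin and the two unwanted things upright and within 12 mm of their starts (x of amber_white in the frame of blue_tray between -0.105 and 0.105 m and y of amber_white in the frame of blue_tray between -0.08 and 0.08 m and z of amber_white in the frame of blue_tray between 0.001 and 0.008 m and angle between each of amber_white, jar_red, white_green, photometer, grey_case, tin, amber_black, jar_white's own z axis and vertical below 0.06 rad and linear speed of each of amber_white, jar_red, white_green, photometer below 0.02 m/s and angular speed of each of amber_white, jar_red, white_green, photometer below 0.2 rad/s and contact force between each of amber_white, jar_red, white_green, photometer and the fingers below 0.02 N and x of jar_red in the frame of blue_tray between -0.105 and 0.105 m and y of jar_red in the frame of blue_tray between -0.08 and 0.08 m and z of jar_red in the frame of blue_tray between 0.001 and 0.008 m and contact force between amber_white and jar_red below 0.02 N and contact force between each of amber_white, jar_red and grey_case below 0.02 N and x of white_green in the frame of yellow_tray between -0.105 and 0.105 m and y of white_green in the frame of yellow_tray between -0.08 and 0.08 m and z of white_green in the frame of yellow_tray between 0.001 and 0.008 m and x of photometer in the frame of yellow_tray between -0.105 and 0.105 m and y of photometer in the frame of yellow_tray between -0.08 and 0.08 m and z of photometer in the frame of yellow_tray between 0.001 and 0.008 m and contact force between white_green and photometer below 0.02 N and contact force between each of white_green, photometer and tin below 0.02 N and distance of each of grey_case, tin, amber_black, jar_white from where it was at the start of the episode below 0.012 m).
It fails at once if a kit thing is let go more than about 15 mm above the floor of its tray (dropped) ((x of amber_white in the frame of blue_tray between -0.105 and 0.105 m and y of amber_white in the frame of blue_tray between -0.08 and 0.08 m and z of amber_white in the frame of blue_tray above 0.019 m and contact force between amber_white and the fingers below 0.01 N) or (x of jar_red in the frame of blue_tray between -0.105 and 0.105 m and y of jar_red in the frame of blue_tray between -0.08 and 0.08 m and z of jar_red in the frame of blue_tray above 0.019 m and contact force between jar_red and the fingers below 0.01 N) or (x of white_green in the frame of yellow_tray between -0.105 and 0.105 m and y of white_green in the frame of yellow_tray between -0.08 and 0.08 m and z of white_green in the frame of yellow_tray above 0.019 m and contact force between white_green and the fingers below 0.01 N) or (x of photometer in the frame of yellow_tray between -0.105 and 0.105 m and y of photometer in the frame of yellow_tray between -0.08 and 0.08 m and z of photometer in the frame of yellow_tray above 0.019 m and contact force between photometer and the fingers below 0.01 N)).
It fails at once if a kit thing touches another thing of its tray (contact force between amber_white and jar_red above 0.2 N or contact force between any of amber_white, jar_red and grey_case above 0.2 N or contact force between white_green and photometer above 0.2 N or contact force between any of white_green, photometer and tin above 0.2 N).
It fails at once if the grey case, the tin, the black-capped bottle or the white-lidded jar is moved by more than 12 mm (distance of any of grey_case, tin, amber_black, jar_white from where it was at the start of the episode above 0.012 m).
It also fails if it takes over 109 s, if anything falls off the work surface, if the arm or the gripper's body presses on something with over 40 N, if the wrist force passes 120 N, or if a joint passes its speed limit or range.

## Robot

A 6-joint arm with a two-finger parallel gripper is mounted at the origin on the work surface. World frame = base frame: x ahead of the robot, y to its left, z up, the work surface at z = 0. Lengths are in mm, angles in rad, forces in N, time in s.
With the tool pointing down it reaches from about 275 to 750 mm from the base axis. Payload 10.2 kg.
Tool frame: the origin (TCP) lies at the very end of the fingers, on their centre line; the grasp point (between the pads) lies 19 mm behind it; x points along the fingers, y is the direction in which the jaws open and shut, and the axes are right-handed (so a half turn about x gives the same grasp; the last joint's range is limited). The gripper opens to 85 mm and grips with 20 to 120 N. Pads are 22 mm wide; open, the fingers measure 114 mm over their backs; the gripper's body (76 mm by 85 mm) begins 54 mm behind the grasp point. The pads swing forward as they close: fully open they stand 13 mm farther back than shut.
Start: joints at [-0.223, 0.313, 1.498, -0, 1.331, -0.223], TCP at [525.006, -0.013, 231.294] pointing down, gripper open.
Joint ranges: [-2.94, 2.94], [-0.97, 2.17], [0.19, 2.56], [-1.23, 4.37], [0.02, 3.11], [-2.88, 2.88]. Speed limits (rad/s): [2.39, 2.39, 3.01, 3.14, 3.14, 3.14].

## Interface

Orientations are given as a unit quaternion [w, x, y, z].
In Python, from rig import ctrl, viewer, finish_job gives the robot as it stands.
- The arm moves only by the tool carry_out, never from a script. Its argument "targets" is a list of rows, each an object of numbers: "x", "y", "z": the shift along the world's x, y, z in m; "ax", "ay", "az": the turn, a rotation vector about the world's x, y, z in rad; "hand": the opening, from -1 (shut) to 1 (fully open). A call has 1 to 5 rows; each row is the pose to reach, as a shift and turn from the pose commanded when the call began; what a row does not reach only later rows make up. A row lasts 1/8 s, in which the tool goes at most 62.5 mm and 10.7 degrees, less where a joint would pass 70% of its speed; a pose out of reach is approached as far as the arm can. A call with a gripper value outside its range is refused whole. The fingers move at their own pace and stop on an object; "grip_force" is the grip in N (left out, the last holds). Time passes only in rows, so rows that repeat a pose let the fingers close. It gives the time, the measured TCP pose, the force and the opening at its end, in the units of the state.
- ctrl.sense(): the state, without advancing time (a new reading comes with each control period).
- viewer.capture(name): name is "scene" or "side" or "wrist"; returns the picture (400x640x3 uint8, blue, green, red); there is no depth.
- viewer.camera_info(name): a dict with "fx", "fy", "cx", "cy" (pixels), "R" (3x3) and "t" (3): a world point X has camera coordinates R X + t. Camera axes: x right, y down, z forward; pixel columns grow to the right and rows downward; lengths in mm; the calibration is good to about 2 mm. A picture is of the moment at which its call begins: read the wrist's pose just before it. camera_info takes no time and is no camera call; for the wrist camera it gives the pose at the moment of the call.
- finish_job(): hands the job in, once; it reports no verdict.
The state is a dict: "time_s": time; "joints": joint angles; "dq": joint speeds; "tau": joint torques, N m; "eef_pos": TCP position; "ee_rot": TCP orientation; "force": force on the tool from outside, world axes, zero at the start; "wrist_torque": the same for the moment, N m; "grip_width": opening from 0.0 (shut) to 1.0 (fully open).
Only numpy, scipy, OpenCV 4.12 (cv2) and the standard library are available. Lean on these libraries where they do the work, as an engineer would, in place of code of your own. Each camera call takes 0.05 s, during which the arm holds its last target. There are 200 camera calls.

## Working session

There is one attempt and no reset: what is moved stays moved. The work goes in short steps, Python scripts to look and compute and a tool call to move; the robot and the scene stay as the last step left them, time stands still between calls to the robot, and variables do not carry over. Pictures are saved under pics/ and viewed, about 12 in all and at most 16, crops included, and the job is handed in when it is done.

Besides the shell and the picture viewer there is one more tool, called after ">>>" in YAML: its name, and indented under it one key for each argument. carry_out: Moves the arm, as the interface text tells. Its arguments: {"type":"object","properties":{"targets":{"type":"array"},"grip_force":{"type":"number"}},"required":["targets"]}

```bash
mkdir -p pics; ls; python3 - <<'E'
from rig import ctrl, viewer
import cv2
s=ctrl.sense();print({k:s[k] for k in('time_s','eef_pos','ee_rot','grip_width','force')})
for n in('scene','side','wrist'):
    i=viewer.camera_info(n);print(n,i)
    cv2.imwrite(f'pics/{n}0.png',viewer.capture(n))
E
```

```text
pics
{'time_s': 0.0, 'eef_pos': array([5.24751106e+02, 4.33162435e-02, 2.30749448e+02]), 'ee_rot': array([ 0.49962416,  0.49978218,  0.50035557, -0.50023772]), 'grip_width': 0.9972355533159446, 'force': array([-0.02520042, -0.15526366, -0.12392159])}
scene {'fx': 415.5971585885636, 'fy': 415.5971585885636, 'cx': 324.41235020561425, 'cy': 199.5188271239388, 'R': array([[ 0.82625348,  0.56328695,  0.00360688],
       [ 0.36730673, -0.53390457, -0.7615981 ],
       [-0.42707254,  0.63059791, -0.6480396 ]]), 't': array([-349.77584556, -159.07990973, 1338.743906  ])}
side {'fx': 481.80797039390893, 'fy': 481.80797039390893, 'cx': 317.65988131889577, 'cy': 187.61765608911065, 'R': array([[-0.97501248, -0.22099721,  0.02260299],
       [-0.14151459,  0.53945073, -0.83004007],
       [ 0.17124335, -0.81249808, -0.55724553]]), 't': array([ 417.48334589,  122.51631022, 1219.23149799])}
wrist {'fx': 298.7059551923881, 'fy': 298.7059551923881, 'cx': 318.06969297514775, 'cy': 202.8496009728136, 'R': array([[ 9.99999819e-01,  4.56294001e-04, -3.93235999e-04],
       [ 5.44431430e-04, -9.63998141e-01,  2.65908419e-01],
       [-2.57746356e-04, -2.65908585e-01, -9.63998215e-01]]), 't': array([-523.35619305,  -35.39834923,  378.18211784])}
```

View pics/scene0.png

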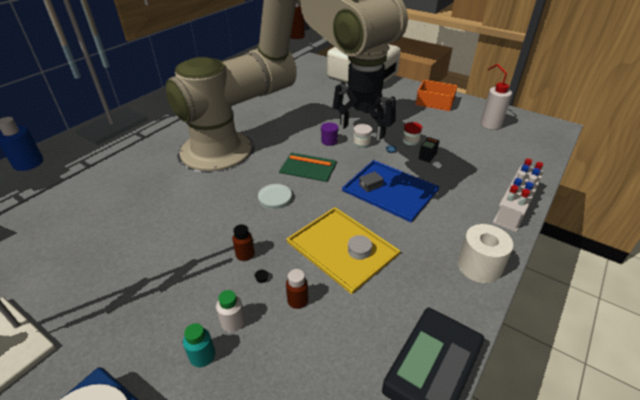

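View pics/side0.png

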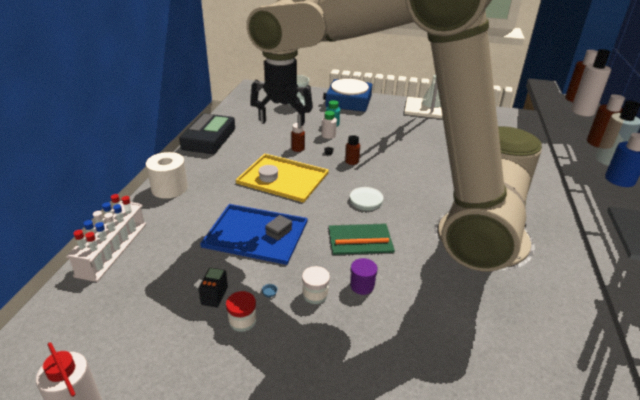

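View pics/wrist0.png

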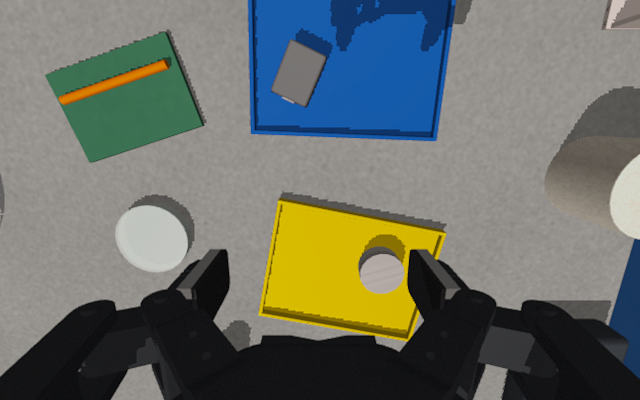

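The scene view shows the following, with the arm not hiding any of it:
- **Amber, white cap:** (297,276).
- **Amber, black cap:** (243,243).
- **Green-cap white bottle:** (229,312), with the turquoise decoy at (199,345).
- **Red-lid jar:** (412,130), with the white-lid jar at (363,135) and the purple decoy at (330,134).
- **Photometer:** (429,149).
- **Case:** (372,181).
- **Tin:** (360,246).

The side view agrees. The wrist view sees both trays.

```bash
cat > h.py <<'E'
import numpy as np, cv2
from rig import ctrl, viewer
def ray(i,p):
    d=i['R'].T@np.array([(p[0]-i['cx'])/i['fx'],(p[1]-i['cy'])/i['fy'],1.]); return -i['R'].T@i['t'],d/np.linalg.norm(d)
def cast(i,p,z):
    o,d=ray(i,p); return o+d*(z-o[2])/d[2]
def tri(i,p,j,q):
    a,d=ray(i,p); b,e=ray(j,q)
    s=np.linalg.lstsq(np.c_[d,-e],b-a,rcond=None)[0]
    P,Q=a+d*s[0],b+e*s[1]; return (P+Q)/2,np.linalg.norm(P-Q)
HSV=dict(red=[(172,130,60),(6,255,255)],green=[(50,130,40),(75,255,255)],white=[(0,0,135),(179,70,255)],black=[(0,0,0),(179,255,45)],
 blue=[(100,150,40),(125,255,255)],yellow=[(18,150,60),(35,255,255)],orange=[(3,150,90),(17,255,255)],grey=[(0,0,60),(179,50,200)])
def mask(im,c):
    h=cv2.cvtColor(im,cv2.COLOR_BGR2HSV); lo,hi=HSV[c]
    if lo[0]<=hi[0]: return cv2.inRange(h,lo,hi)
    return cv2.inRange(h,lo,(179,)+hi[1:])|cv2.inRange(h,(0,)+lo[1:],hi)
def blob(im,c,win=None):
    """largest contour of colour c in window x0,y0,x1,y1"""
    m=mask(im,c)
    if win: k=np.zeros_like(m);k[win[1]:win[3],win[0]:win[2]]=255;m&=k
    cs=cv2.findContours(m,cv2.RETR_EXTERNAL,cv2.CHAIN_APPROX_NONE)[0]
    return max(cs,key=cv2.contourArea)[:,0,:].astype(float)
def mid(c):
    x,y,w,h=cv2.boundingRect(c.astype(np.float32)); return np.array([x+(w-1)/2,y+(h-1)/2])
def rect(i,c,z):
    return cv2.minAreaRect(np.array([cast(i,p,z)[:2] for p in c],np.float32))
E
python3 - <<'E'
from h import *
A=cv2.imread('pics/scene0.png');B=cv2.imread('pics/side0.png')
a,b=viewer.camera_info('scene'),viewer.camera_info('side')
np.set_printoptions(precision=1,suppress=True)
for n,c,w,v in [('amber_white','white',(284,262,312,290),(288,118,310,140)),('white_green','green',(212,285,245,312),(318,105,340,125)),
  ('jar_red','red',(398,118,426,140),(224,288,262,316)),('jar_white','white',(350,122,376,135),(298,264,334,285)),('amber_black','black',(230,222,252,238),(342,132,364,146))]:
    p,q=mid(blob(A,c,w)),mid(blob(B,c,v)); print(n,p,q,*tri(a,p,b,q))
print('phot',*tri(a,(430,142),b,(214,276)))
for c in('blue','yellow'):
  for I,i,w in((A,a,(270,150,450,300)),(B,b,(190,145,340,270))):
    print(c,rect(i,blob(I,c,w),14))
cv2.imwrite('pics/c1.png',np.hstack([cv2.resize(A[200:370,170:330],(400,425),interpolation=cv2.INTER_CUBIC),cv2.resize(B[255:340,195:395][:, :],(400,425//2),interpolation=cv2.INTER_CUBIC).repeat(1,0) if 0 else cv2.copyMakeBorder(cv2.resize(B[250:340,190:390],(400,180),interpolation=cv2.INTER_CUBIC),0,245,0,0,cv2.BORDER_CONSTANT)]))
E
```

```text
amber_white [295.5 277. ] [294.  128.5] [ 571.5 -312.2   75.3] 12.467414521731977
white_green [227.  298.5] [330.  114.5] [ 487.  -432.5   77.3] 2.8764017939743307
jar_red [413.  127.5] [240.5 303. ] [494.2 404.1  53. ] 1.9422930028510836
jar_white [362. 129.] [315.5 274. ] [367.6 294.7  58.2] 0.341834940308645
amber_black [242.5 231. ] [352.5 140. ] [ 384.4 -276.9   76.5] 1.1801909125353134
phot [574.3 349.7  55.3] 5.450745435705729
blue ((559.4931030273438, 128.20555114746094), (178.28358459472656, 221.2551727294922), 87.82776641845703)
blue ((555.41455078125, 141.93238830566406), (177.37843322753906, 219.54852294921875), 87.97561645507812)
yellow ((566.8095703125, -135.7414093017578), (174.4445343017578, 224.039794921875), 78.65155029296875)
yellow ((562.2462158203125, -122.58723449707031), (185.18109130859375, 223.41587829589844), 78.37947845458984)
```

View pics/c1.png

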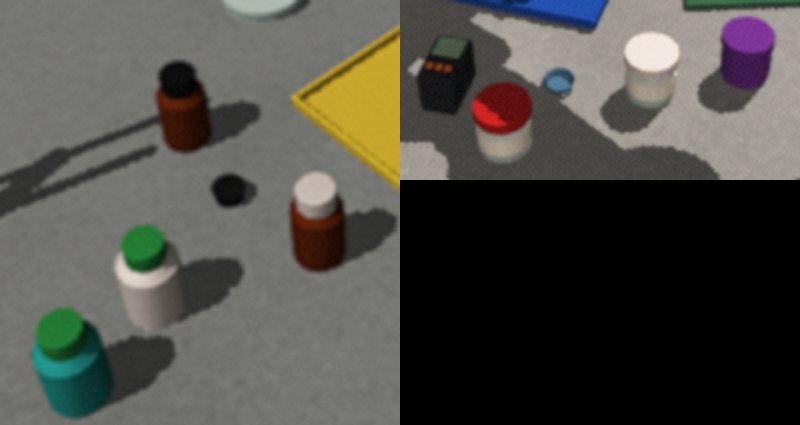

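The crop confirms the targets, with no other candidates:
- **Amber, white cap:** scene (297,288), beside the black-capped one at (243,243).
- **White bottle, green cap:** scene (230,312); the turquoise body at (199,345) isn't it.
- **Red-lid jar:** side (241,310); the white-lid and purple ones aren't it.

Next I'll look from above the blue tray and the photometer.

>>> carry_out:
  targets:
    - {"x":0.01,"y":0.05,"z":0.03}
    - {"x":0.02,"y":0.1,"z":0.06}
    - {"x":0.03,"y":0.15,"z":0.08}
    - {"x":0.03,"y":0.2,"z":0.1}
    - {"x":0.03,"y":0.2,"z":0.1}

```text
invalid input at $.targets[0]: expected keys x, y, z, ax, ay, az, hand
```

```bash
python3 - <<'E'
from h import *
import pickle
s=ctrl.sense();print(s['time_s'],s['eef_pos'],s['dq'].round(3))
i=viewer.camera_info('wrist');im=viewer.capture('wrist');pickle.dump((i,im),open('w1.pkl','wb'));cv2.imwrite('pics/w1.png',im)
E
```

```text
0.15 [5.24830622e+02 3.31898213e-02 2.30872537e+02] [-0.001 -0.003 -0.001  0.     0.     0.001]
```

View pics/w1.png

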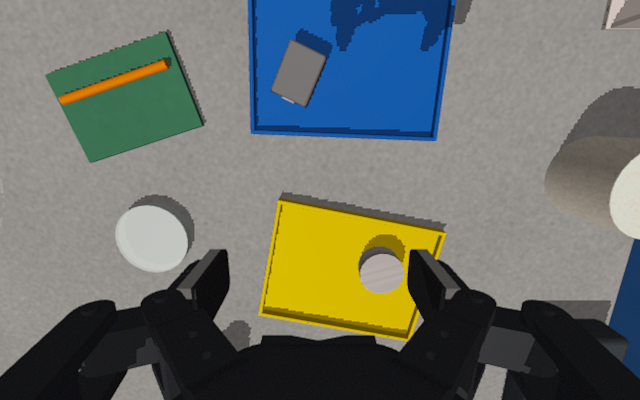

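The call was refused because every key is needed, so the picture is the same as before.

>>> carry_out:
  targets:
    - {"x":0.01,"y":0.05,"z":0.03,"ax":0,"ay":0,"az":0,"hand":1}
    - {"x":0.02,"y":0.1,"z":0.06,"ax":0,"ay":0,"az":0,"hand":1}
    - {"x":0.03,"y":0.15,"z":0.08,"ax":0,"ay":0,"az":0,"hand":1}
    - {"x":0.03,"y":0.2,"z":0.1,"ax":0,"ay":0,"az":0,"hand":1}
    - {"x":0.03,"y":0.2,"z":0.1,"ax":0,"ay":0,"az":0,"hand":1}

```text
time_s: 0.82
eef_pos: [554.8, 202.9, 332.3]
ee_rot: [0.501, 0.5, 0.501, -0.498]
force: [-1.2, -0.5, -0.8]
grip_width: 0.998
```

```bash
python3 - <<'E'
from h import *
import pickle
s=ctrl.sense();print(s['time_s'],s['eef_pos'],s['dq'].round(3))
i=viewer.camera_info('wrist');im=viewer.capture('wrist');pickle.dump((i,im),open('w2.pkl','wb'));cv2.imwrite('pics/w2.png',im)
E
```

```text
0.825 [554.83885727 202.91873459 332.2847448 ] [-0.066 -0.004  0.069 -0.021 -0.025 -0.031]
```

View pics/w2.png

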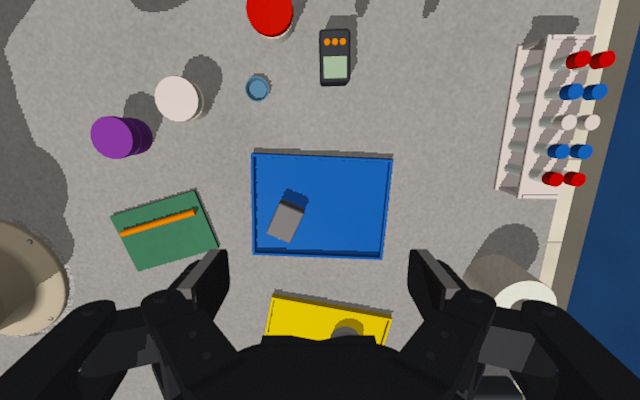

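The wrist view shows the blue tray with corners near (252,151), (393,157), (382,259) and (251,254). The case is at (287,221), the photometer at (335,55), the red lid at (270,12), and the white jar at (178,98). The photometer's long side runs roughly along image vertical (world y).

```bash
python3 - <<'E'
from h import *
import pickle
np.set_printoptions(precision=1,suppress=True)
i1,m1=pickle.load(open('w1.pkl','rb'));i2,m2=pickle.load(open('w2.pkl','rb'))
def quad(im,c,win):
    h=cv2.convexHull(blob(im,c,win).astype(np.float32)); return cv2.approxPolyN(h,4)[0].astype(float) if hasattr(cv2,'approxPolyN') else h[:,0]
B2=quad(m2,'blue',(230,130,420,275));Y1=quad(m1,'yellow',(240,170,470,350));B1=quad(m1,'blue',(230,0,470,150))
print('B2',B2,'\nB1',B1,'\nY1',Y1)
b2=blob(m2,'blue',(230,130,420,275));y1=blob(m1,'yellow',(240,170,470,350))
print('blue',rect(i2,b2,14));print('yellow',rect(i1,y1,14), [cast(i1,p,14)[:2] for p in Y1])
s=lambda Q,f:Q[np.argmax(f(Q))]
for f in (lambda q:q[:,1]-q[:,0],lambda q:q[:,1]+q[:,0]): print('bluecorner',*tri(i1,s(B1,f),i2,s(B2,f)))
# case, tin tops
print('case',[cast(i2,p,34)[:2] for p in((282,202),(306,211),(290,243),(267,234))],tri(i1,(299,73),i2,(287,222)))
print('case w1',[cast(i1,p,34)[:2] for p in((291,40),(327,53),(306,106),(272,93))])
c=(381.5,273);print('tin',cast(i1,c,30)[:2],tri(i1,c,viewer.camera_info('scene'),(360,242)))
print('phot',[cast(i2,p,52)[:2] for p in((320,29),(350,29),(350,82),(320,83),(335,67),(334,42))])
E
```

```text
B2 [[392.4 158.7]
 [381.6 259.1]
 [252.3 254.2]
 [250.5 152.6]] 
B1 [[455.4   0. ]
 [435.4 140.5]
 [250.6 133.2]
 [247.8   0. ]] 
Y1 [[446.7 229.9]
 [409.5 342.4]
 [257.9 314.6]
 [278.2 197.3]]
blue ((556.7188720703125, 133.0636444091797), (169.40362548828125, 218.07017517089844), 87.81062316894531)
yellow ((564.37109375, -132.38743591308594), (174.20492553710938, 219.92918395996094), 78.52577209472656) [array([688.3, -68.4]), array([ 654.8, -240.3]), array([ 439.6, -194.2]), array([473.9, -25.4])]
bluecorner [444.2  52.2  13. ] 0.3903969607904369
bluecorner [662.6  43.8  13. ] 0.3226182796903989
case [array([499.4, 149.1]), array([536. , 134.9]), array([510.2,  81.6]), array([474.3,  96.8])] (array([504.4, 115.4,  29.4]), np.float64(2.7725502259777453))
case w1 [array([495.6, 146.2]), array([532.6, 134.1]), array([510.3,  81.7]), array([474.,  95.])]
tin [ 604.5 -121.1] (array([ 604.6, -118.5,   33.9]), np.float64(2.2137931072240833))
phot [array([555.9, 381.4]), array([593.9, 381.6]), array([596. , 318.9]), array([556.3, 317.5]), array([575.8, 337.1]), array([573.9, 366.6])]
```

Blue tray is at (557,133), −2°. Yellow tray is at (564,−132), −11.5°. Case is at (504,115) and tin at (604,−120). The tray lip triangulates to 13 mm.

Planned spots: jar (622,92) and amber (600,178) in blue; photometer (507,−85) and green-cap (531,−168) in yellow.

Photometer first.

>>> carry_out:
  targets:
    - {"x":0.005,"y":0.04,"z":-0.04,"ax":0,"ay":0,"az":0,"hand":1}
    - {"x":0.01,"y":0.08,"z":-0.08,"ax":0,"ay":0,"az":0,"hand":1}
    - {"x":0.015,"y":0.12,"z":-0.12,"ax":0,"ay":0,"az":0,"hand":1}
    - {"x":0.02,"y":0.15,"z":-0.16,"ax":0,"ay":0,"az":0,"hand":1}
    - {"x":0.02,"y":0.15,"z":-0.2,"ax":0,"ay":0,"az":0,"hand":1}

```text
time_s: 1.5
eef_pos: [574.8, 350.3, 128.8]
ee_rot: [0.5, 0.499, 0.5, -0.5]
force: [0.2, -0.3, -0.1]
grip_width: 1.001
```

>>> carry_out:
  targets:
    - {"x":0,"y":0,"z":0,"ax":0,"ay":0,"az":0,"hand":1}
    - {"x":0,"y":0,"z":0,"ax":0,"ay":0,"az":0,"hand":1}

```text
time_s: 1.75
eef_pos: [576.0, 349.3, 133.2]
ee_rot: [0.5, 0.501, 0.499, -0.5]
force: [-0.8, 0.2, 1.6]
grip_width: 1.001
```

```bash
cat >> h.py <<'E'
import pickle
def look(n):
    s=ctrl.sense();i=viewer.camera_info('wrist');im=viewer.capture('wrist');pickle.dump((i,im),open(f'w{n}.pkl','wb'));cv2.imwrite(f'pics/w{n}.png',im)
    print(s['time_s'],s['eef_pos'].round(1),s['ee_rot'].round(4),np.abs(s['dq']).max().round(3)); return i,im
np.set_printoptions(precision=1,suppress=True)
E
python3 -c "
from h import *
look(3)"
```

```text
1.75 [576.  349.3 133.2] [ 0.5  0.5  0.5 -0.5] 0.018
```

View pics/w3.png

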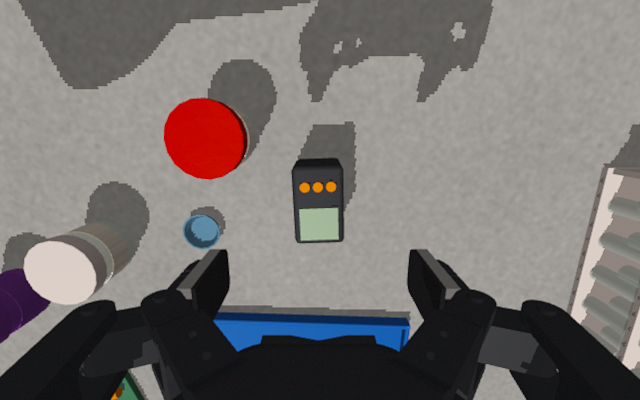

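The photometer top spans roughly (293,168)–(343,242), with keys at y=187 and display at (319,224). The red lid is centred near (205,138).

```bash
python3 - <<'E'
from h import *
i,m=pickle.load(open('w3.pkl','rb'));i2,m2=pickle.load(open('w2.pkl','rb'))
def orange(im,w):
    k=mask(im,'orange');z=np.zeros_like(k);z[w[1]:w[3],w[0]:w[2]]=255;y,x=np.nonzero(k&z);return np.array([x.mean(),y.mean()])
o3,o2=orange(m,(290,175,345,200)),orange(m2,(318,30,352,52));print(o3,o2,tri(i,o3,i2,o2))
HSV['disp']=[(35,25,110),(85,120,255)]
d3,d2=mid(blob(m,'disp',(290,200,348,245))),mid(blob(m2,'disp',(318,50,352,84)));print(d3,d2,tri(i,d3,i2,d2))
print('keys,disp',cast(i,o3,52),cast(i,d3,52),[cast(i,p,52)[:2] for p in((292,170),(342,170),(344,242),(296,242))])
r=mid(blob(m,'red',(150,80,260,190)));print('jar',r,cast(i,r,58),tri(i,r,viewer.camera_info('side'),(240.5,303)))
E
```

```text
[317.4 186.2] [334.6  41.5] (array([574.5, 367.3,  51.7]), np.float64(0.352420162104465))
[318.5 224. ] [334.5  67. ] (array([575.1, 337. ,  52.9]), np.float64(0.14107873768292986))
keys,disp [574.4 367.4  52. ] [575.2 336.7  52. ] [array([555.2, 379.9]), array([593. , 379.8]), array([595.8, 321.3]), array([557. , 321.3])]
jar [205.  138.5] [494.1 403.6  58. ] (array([492.8, 403.7,  53.4]), np.float64(1.046311633475263))
```

>>> carry_out:
  targets:
    - {"x":0,"y":0,"z":-0.04,"ax":0,"ay":0,"az":0,"hand":1}
    - {"x":0,"y":0,"z":-0.08,"ax":0,"ay":0,"az":0,"hand":1}
    - {"x":0,"y":0,"z":-0.105,"ax":0,"ay":0,"az":0,"hand":1}
    - {"x":0,"y":0,"z":-0.116,"ax":0,"ay":0,"az":0,"hand":1}
    - {"x":0,"y":0,"z":-0.116,"ax":0,"ay":0,"az":0,"hand":1}
  grip_force: 40

```text
time_s: 2.42
eef_pos: [575.6, 349.9, 16.3]
ee_rot: [0.5, 0.5, 0.5, -0.5]
force: [0.8, -0.6, 0.9]
grip_width: 1.003
```

>>> carry_out:
  targets:
    - {"x":0,"y":0,"z":0,"ax":0,"ay":0,"az":0,"hand":-1}
    - {"x":0,"y":0,"z":0,"ax":0,"ay":0,"az":0,"hand":-1}
    - {"x":0,"y":0,"z":0,"ax":0,"ay":0,"az":0,"hand":-1}
    - {"x":0,"y":0,"z":0,"ax":0,"ay":0,"az":0,"hand":-1}
    - {"x":0,"y":0,"z":0,"ax":0,"ay":0,"az":0,"hand":-1}

```text
time_s: 3.05
eef_pos: [575.5, 350.2, 16.3]
ee_rot: [0.5, 0.501, 0.5, -0.499]
force: [-0.9, -0.4, 5.0]
grip_width: 0.465
```

>>> carry_out:
  targets:
    - {"x":0,"y":0,"z":0,"ax":0,"ay":0,"az":0,"hand":-1}
    - {"x":0,"y":0,"z":0,"ax":0,"ay":0,"az":0,"hand":-1}
    - {"x":0,"y":0,"z":0.01,"ax":0,"ay":0,"az":0,"hand":-1}
    - {"x":0,"y":0,"z":0.03,"ax":0,"ay":0,"az":0,"hand":-1}
    - {"x":0,"y":0,"z":0.06,"ax":0,"ay":0,"az":0,"hand":-1}

```text
time_s: 3.68
eef_pos: [574.7, 349.9, 76.2]
ee_rot: [-0.5, -0.5, -0.5, 0.5]
force: [0.8, 0.5, -1.6]
grip_width: 0.466
```

>>> carry_out:
  targets:
    - {"x":0,"y":-0.04,"z":0.03,"ax":0,"ay":0,"az":0,"hand":-1}
    - {"x":-0.01,"y":-0.09,"z":0.05,"ax":0,"ay":0,"az":0,"hand":-1}
    - {"x":-0.02,"y":-0.145,"z":0.05,"ax":0,"ay":0,"az":0,"hand":-1}
    - {"x":-0.03,"y":-0.2,"z":0.05,"ax":0,"ay":0,"az":0,"hand":-1}
    - {"x":-0.04,"y":-0.255,"z":0.05,"ax":0,"ay":0,"az":0,"hand":-1}

```text
time_s: 4.3
eef_pos: [534.6, 93.3, 126.6]
ee_rot: [0.5, 0.5, 0.5, -0.5]
force: [0.9, -0.4, -2.5]
grip_width: 0.464
```

>>> carry_out:
  targets:
    - {"x":-0.01,"y":-0.055,"z":0,"ax":0,"ay":0,"az":0,"hand":-1}
    - {"x":-0.02,"y":-0.11,"z":0,"ax":0,"ay":0,"az":0,"hand":-1}
    - {"x":-0.025,"y":-0.155,"z":0,"ax":0,"ay":0,"az":0,"hand":-1}
    - {"x":-0.028,"y":-0.18,"z":-0.02,"ax":0,"ay":0,"az":0,"hand":-1}
    - {"x":-0.028,"y":-0.18,"z":-0.04,"ax":0,"ay":0,"az":0,"hand":-1}

```text
time_s: 4.92
eef_pos: [507.2, -86.9, 86.1]
ee_rot: [0.5, 0.501, 0.499, -0.5]
force: [-0.3, 1.2, -2.6]
grip_width: 0.466
```

>>> carry_out:
  targets:
    - {"x":0,"y":0,"z":0,"ax":0,"ay":0,"az":0,"hand":-1}
    - {"x":0,"y":0,"z":0,"ax":0,"ay":0,"az":0,"hand":-1}

```text
time_s: 5.18
eef_pos: [507.6, -84.9, 86.6]
ee_rot: [0.501, 0.5, 0.5, -0.5]
force: [0.2, -0.3, -1.8]
grip_width: 0.465
```

```bash
python3 -c "
from h import *
look(4)"
```

```text
5.175 [507.6 -84.9  86.6] [ 0.5  0.5  0.5 -0.5] 0.005
```

View pics/w4.png

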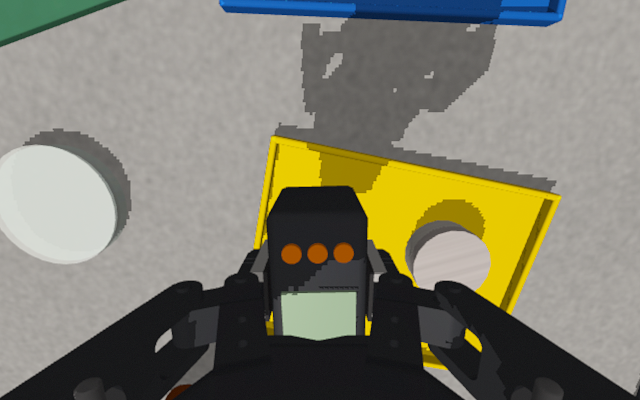

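The photometer is held between the pads, over the yellow tray's left half. The tin (452,262) is well clear to the right. Lowering.

>>> carry_out:
  targets:
    - {"x":0,"y":0,"z":-0.03,"ax":0,"ay":0,"az":0,"hand":-1}
    - {"x":0,"y":0,"z":-0.05,"ax":0,"ay":0,"az":0,"hand":-1}
    - {"x":0,"y":0,"z":-0.06,"ax":0,"ay":0,"az":0,"hand":-1}
    - {"x":0,"y":0,"z":-0.065,"ax":0,"ay":0,"az":0,"hand":-1}
    - {"x":0,"y":0,"z":-0.0655,"ax":0,"ay":0,"az":0,"hand":-1}

```text
time_s: 5.85
eef_pos: [507.4, -85.1, 20.4]
ee_rot: [0.5, 0.5, 0.5, -0.5]
force: [-0.1, 0.3, -1.2]
grip_width: 0.462
```

>>> carry_out:
  targets:
    - {"x":0,"y":0,"z":-0.0007,"ax":0,"ay":0,"az":0,"hand":-1}
    - {"x":0,"y":0,"z":-0.0007,"ax":0,"ay":0,"az":0,"hand":-1}

```text
time_s: 6.1
eef_pos: [507.5, -85.2, 20.3]
ee_rot: [0.5, 0.5, 0.5, -0.5]
force: [-2.0, 1.5, 5.3]
grip_width: 0.464
```

>>> carry_out:
  targets:
    - {"x":0,"y":0,"z":0,"ax":0,"ay":0,"az":0,"hand":0.3}
    - {"x":0,"y":0,"z":0,"ax":0,"ay":0,"az":0,"hand":0.5}
    - {"x":0,"y":0,"z":0,"ax":0,"ay":0,"az":0,"hand":0.5}
    - {"x":0,"y":0,"z":0.02,"ax":0,"ay":0,"az":0,"hand":0.5}
    - {"x":0,"y":0,"z":0.06,"ax":0,"ay":0,"az":0,"hand":0.5}

```text
time_s: 6.72
eef_pos: [506.2, -84.7, 78.8]
ee_rot: [0.499, 0.5, 0.501, -0.5]
force: [0.4, -0.1, 0.6]
grip_width: 0.75
```

>>> carry_out:
  targets:
    - {"x":0,"y":0.03,"z":0.05,"ax":0,"ay":0,"az":0,"hand":1}
    - {"x":0,"y":0.08,"z":0.08,"ax":0,"ay":0,"az":0,"hand":1}
    - {"x":0,"y":0.13,"z":0.08,"ax":0,"ay":0,"az":0,"hand":1}
    - {"x":0,"y":0.18,"z":0.08,"ax":0,"ay":0,"az":0,"hand":1}
    - {"x":-0.005,"y":0.23,"z":0.08,"ax":0,"ay":0,"az":0,"hand":1}

```text
time_s: 7.35
eef_pos: [501.9, 146.6, 159.2]
ee_rot: [0.5, 0.5, 0.5, -0.5]
force: [0.3, -0.1, 0.1]
grip_width: 1.001
```

>>> carry_out:
  targets:
    - {"x":0,"y":0.05,"z":0,"ax":0,"ay":0,"az":0,"hand":1}
    - {"x":-0.003,"y":0.1,"z":0,"ax":0,"ay":0,"az":0,"hand":1}
    - {"x":-0.006,"y":0.15,"z":0,"ax":0,"ay":0,"az":0,"hand":1}
    - {"x":-0.008,"y":0.2,"z":-0.01,"ax":0,"ay":0,"az":0,"hand":1}
    - {"x":-0.008,"y":0.25,"z":-0.02,"ax":0,"ay":0,"az":0,"hand":1}

```text
time_s: 7.98
eef_pos: [493.7, 396.7, 138.9]
ee_rot: [0.5, 0.5, 0.5, -0.5]
force: [1.1, -0.2, -0.0]
grip_width: 1.002
```

```bash
python3 - <<'E'
from h import *
print(ctrl.sense()['eef_pos'])
A=viewer.capture('scene');B=viewer.capture('side')
cv2.imwrite('pics/c2.png',np.hstack([cv2.resize(A[195:300,270:420],(400,280),interpolation=cv2.INTER_CUBIC),cv2.resize(B[130:235,220:370],(400,280),interpolation=cv2.INTER_CUBIC)]))
E
```

```text
[493.7 396.7 138.9]
```

View pics/c2.png

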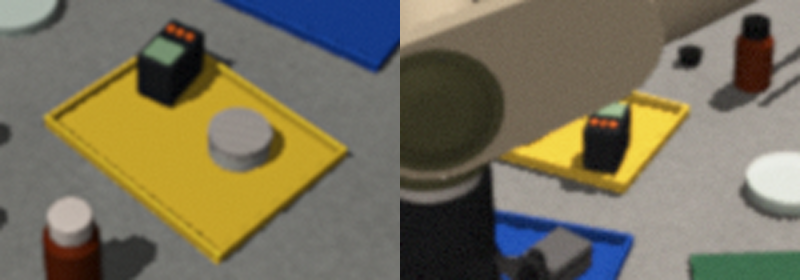

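The photometer stands upright in the yellow tray's near-left corner, well apart from the tin. Now the red jar, measured at (494,404).

>>> carry_out:
  targets:
    - {"x":0,"y":0.009,"z":-0.03,"ax":0,"ay":0,"az":0,"hand":1}
    - {"x":0,"y":0.009,"z":-0.07,"ax":0,"ay":0,"az":0,"hand":1}
    - {"x":0,"y":0.009,"z":-0.1,"ax":0,"ay":0,"az":0,"hand":1}
    - {"x":0,"y":0.009,"z":-0.114,"ax":0,"ay":0,"az":0,"hand":1}
    - {"x":0,"y":0.009,"z":-0.114,"ax":0,"ay":0,"az":0,"hand":1}

```text
time_s: 8.7
eef_pos: [494.1, 403.6, 25.0]
ee_rot: [-0.5, -0.5, -0.5, 0.5]
force: [-0.1, -0.1, 0.0]
grip_width: 1.003
```

>>> carry_out:
  targets:
    - {"x":0,"y":0,"z":0,"ax":0,"ay":0,"az":0,"hand":-1}
    - {"x":0,"y":0,"z":0,"ax":0,"ay":0,"az":0,"hand":-1}
    - {"x":0,"y":0,"z":0,"ax":0,"ay":0,"az":0,"hand":-1}
    - {"x":0,"y":0,"z":0,"ax":0,"ay":0,"az":0,"hand":-1}
    - {"x":0,"y":0,"z":0,"ax":0,"ay":0,"az":0,"hand":-1}

```text
time_s: 9.32
eef_pos: [494.7, 404.3, 26.8]
ee_rot: [0.5, 0.501, 0.5, -0.499]
force: [-2.4, -1.7, 6.6]
grip_width: 0.664
```

>>> carry_out:
  targets:
    - {"x":0,"y":0,"z":0,"ax":0,"ay":0,"az":0,"hand":-1}
    - {"x":0,"y":0,"z":0,"ax":0,"ay":0,"az":0,"hand":-1}
    - {"x":0,"y":0,"z":0.01,"ax":0,"ay":0,"az":0,"hand":-1}
    - {"x":0,"y":0,"z":0.03,"ax":0,"ay":0,"az":0,"hand":-1}
    - {"x":0,"y":0,"z":0.06,"ax":0,"ay":0,"az":0,"hand":-1}

```text
time_s: 9.95
eef_pos: [493.8, 403.9, 86.4]
ee_rot: [-0.5, -0.5, -0.5, 0.5]
force: [1.1, 0.6, -1.7]
grip_width: 0.664
```

```bash
python3 -c "
from h import *
i,m=look(5)"
```

```text
9.95 [493.8 403.9  86.4] [-0.5 -0.5 -0.5  0.5] 0.469
```

View pics/w5.png

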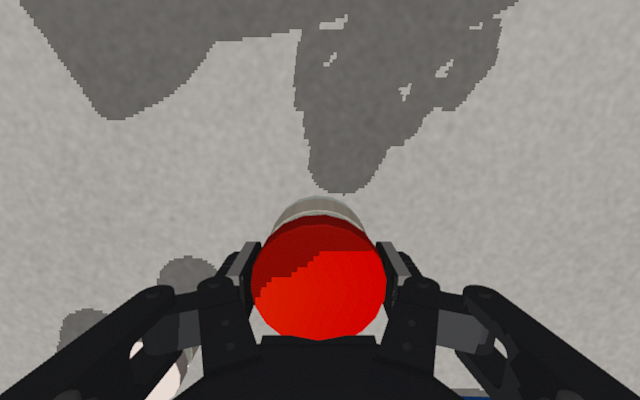

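The jar is held by the lid, upright. On to the blue tray spot (622,92).

>>> carry_out:
  targets:
    - {"x":0.02,"y":-0.045,"z":0.02,"ax":0,"ay":0,"az":0,"hand":-1}
    - {"x":0.04,"y":-0.09,"z":0.03,"ax":0,"ay":0,"az":0,"hand":-1}
    - {"x":0.06,"y":-0.14,"z":0.03,"ax":0,"ay":0,"az":0,"hand":-1}
    - {"x":0.08,"y":-0.19,"z":0.03,"ax":0,"ay":0,"az":0,"hand":-1}
    - {"x":0.1,"y":-0.24,"z":0.03,"ax":0,"ay":0,"az":0,"hand":-1}

```text
time_s: 10.62
eef_pos: [594.6, 162.4, 116.0]
ee_rot: [0.5, 0.5, 0.5, -0.5]
force: [0.2, 0.8, -1.6]
grip_width: 0.666
```

>>> carry_out:
  targets:
    - {"x":0.018,"y":-0.04,"z":0,"ax":0,"ay":0,"az":0,"hand":-1}
    - {"x":0.028,"y":-0.072,"z":-0.02,"ax":0,"ay":0,"az":0,"hand":-1}
    - {"x":0.028,"y":-0.072,"z":-0.045,"ax":0,"ay":0,"az":0,"hand":-1}
    - {"x":0.028,"y":-0.072,"z":-0.07,"ax":0,"ay":0,"az":0,"hand":-1}
    - {"x":0.028,"y":-0.072,"z":-0.075,"ax":0,"ay":0,"az":0,"hand":-1}

```text
time_s: 11.25
eef_pos: [621.4, 92.0, 39.2]
ee_rot: [0.499, 0.5, 0.501, -0.501]
force: [-0.6, 0.5, -0.9]
grip_width: 0.664
```

>>> carry_out:
  targets:
    - {"x":0,"y":0,"z":-0.003,"ax":0,"ay":0,"az":0,"hand":-1}
    - {"x":0,"y":0,"z":-0.006,"ax":0,"ay":0,"az":0,"hand":-1}

```text
time_s: 11.5
eef_pos: [622.6, 92.1, 35.2]
ee_rot: [0.501, 0.5, 0.5, -0.499]
force: [0.4, -0.7, -0.8]
grip_width: 0.663
```

```bash
python3 -c "
from h import *
i,m=look(6)"
```

```text
11.5 [622.6  92.1  35.2] [ 0.5  0.5  0.5 -0.5] 0.048
```

View pics/w6.png

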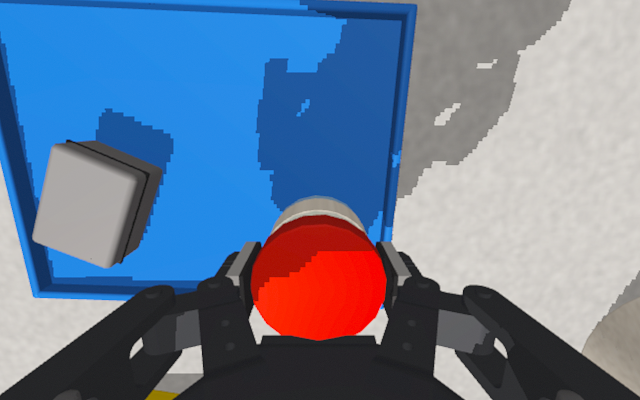

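The jar hangs just inside the tray's right lip (lip at x≈390 px, jar body edge ≈370 px), far from the case (100,205). Final lowering.

>>> carry_out:
  targets:
    - {"x":0,"y":0,"z":-0.002,"ax":0,"ay":0,"az":0,"hand":-1}
    - {"x":0,"y":0,"z":-0.003,"ax":0,"ay":0,"az":0,"hand":-1}
    - {"x":0,"y":0,"z":-0.003,"ax":0,"ay":0,"az":0,"hand":-1}

```text
time_s: 11.92
eef_pos: [622.0, 92.0, 31.1]
ee_rot: [0.5, 0.5, 0.5, -0.5]
force: [0.1, 0.2, -2.5]
grip_width: 0.664
```

>>> carry_out:
  targets:
    - {"x":0,"y":0,"z":-0.001,"ax":0,"ay":0,"az":0,"hand":-1}
    - {"x":0,"y":0,"z":-0.001,"ax":0,"ay":0,"az":0,"hand":-1}

```text
time_s: 12.18
eef_pos: [622.1, 91.9, 30.8]
ee_rot: [0.5, 0.5, 0.5, -0.5]
force: [-3.7, -1.5, 5.2]
grip_width: 0.662
```

>>> carry_out:
  targets:
    - {"x":0,"y":0,"z":0,"ax":0,"ay":0,"az":0,"hand":0.6}
    - {"x":0,"y":0,"z":0,"ax":0,"ay":0,"az":0,"hand":0.8}
    - {"x":0,"y":0,"z":0,"ax":0,"ay":0,"az":0,"hand":0.8}
    - {"x":0,"y":0,"z":0.02,"ax":0,"ay":0,"az":0,"hand":0.8}
    - {"x":0,"y":0,"z":0.07,"ax":0,"ay":0,"az":0,"hand":0.8}

```text
time_s: 12.8
eef_pos: [621.1, 92.0, 100.2]
ee_rot: [0.499, 0.499, 0.501, -0.501]
force: [1.1, -0.6, 1.2]
grip_width: 0.904
```

>>> carry_out:
  targets:
    - {"x":0,"y":-0.02,"z":0.05,"ax":0,"ay":0,"az":0,"hand":1}
    - {"x":-0.01,"y":-0.07,"z":0.1,"ax":0,"ay":0,"az":0,"hand":1}
    - {"x":-0.02,"y":-0.13,"z":0.12,"ax":0,"ay":0,"az":0,"hand":1}
    - {"x":-0.03,"y":-0.19,"z":0.12,"ax":0,"ay":0,"az":0,"hand":1}
    - {"x":-0.04,"y":-0.25,"z":0.12,"ax":0,"ay":0,"az":0,"hand":1}

```text
time_s: 13.42
eef_pos: [582.5, -154.2, 222.3]
ee_rot: [0.501, 0.5, 0.499, -0.5]
force: [0.6, -0.8, -0.6]
grip_width: 1.0
```

>>> carry_out:
  targets:
    - {"x":-0.01,"y":-0.05,"z":0,"ax":0,"ay":0,"az":0,"hand":1}
    - {"x":-0.02,"y":-0.1,"z":0,"ax":0,"ay":0,"az":0,"hand":1}
    - {"x":-0.03,"y":-0.15,"z":0,"ax":0,"ay":0,"az":0,"hand":1}
    - {"x":-0.04,"y":-0.2,"z":0,"ax":0,"ay":0,"az":0,"hand":1}
    - {"x":-0.04,"y":-0.2,"z":0,"ax":0,"ay":0,"az":0,"hand":1}

```text
time_s: 14.05
eef_pos: [541.6, -355.5, 221.0]
ee_rot: [-0.499, -0.501, -0.499, 0.501]
force: [0.1, 0.9, -1.2]
grip_width: 0.999
```

```bash
python3 -c "
from h import *
i,m=look(7)"
```

```text
14.05 [ 541.6 -355.5  221. ] [-0.5 -0.5 -0.5  0.5] 0.068
```

View pics/w7.png

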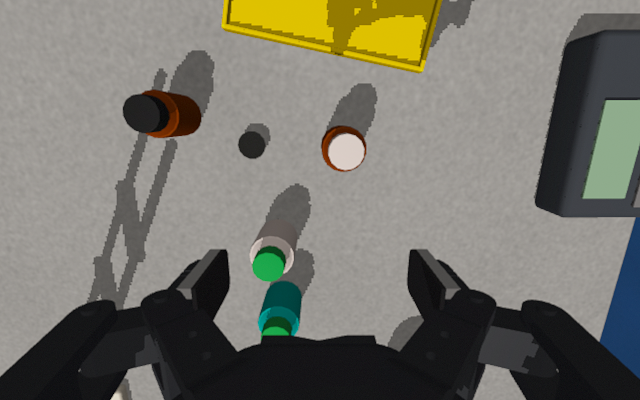

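The wrist view shows the white cap at (346,151), the green cap on the white body at (268,264), the turquoise bottle below at (276,325), and the black cap at (146,113).

```bash
python3 - <<'E'
from h import *
i,m=pickle.load(open('w7.pkl','rb'));a,b=viewer.camera_info('scene'),viewer.camera_info('side')
for n,c,w,q,q2 in(('aw','white',(325,128,368,172),(295.5,277),(294,128.5)),('wg','green',(245,244,292,285),(227,298.5),(330,114.5)),('turq','green',(255,312,300,345),None,None),('ab','black',(120,90,163,135),(242.5,231),None)):
    p=mid(blob(m,c,w));print(n,p,cast(i,p,85),q and tri(i,p,a,q),q2 and tri(i,p,b,q2))
A=viewer.capture('scene');print('jar now',tri(a,mid(blob(A,'red',(380,150,450,220))),b,mid(blob(viewer.capture('side'),'red',(190,190,300,260)))))
E
```

```text
aw [347.5 151. ] [ 567.8 -316.4   85. ] (array([ 568.1, -316.9,   80.7]), np.float64(0.29593913169395153)) (array([ 574. , -316.8,   70.4]), np.float64(9.679341947777058))
wg [268.5 263.5] [ 489.3 -430.4   85. ] (array([ 488.8, -433.1,   78.8]), np.float64(1.4256327036603946)) (array([ 487. , -435.1,   76.5]), np.float64(1.6336884188693321))
turq [276.  328.5] [ 493.8 -508.8   85. ] None None
ab [142.5 113. ] [ 383.9 -282.1   85. ] (array([ 386.1, -281.1,   82.7]), np.float64(6.517649696846294)) None
jar now (array([622.5,  92.4,  56.1]), np.float64(1.3820583852290325))
```

>>> carry_out:
  targets:
    - {"x":0.02,"y":0.03,"z":-0.03,"ax":0,"ay":0,"az":0,"hand":1}
    - {"x":0.026,"y":0.041,"z":-0.07,"ax":0,"ay":0,"az":0,"hand":1}
    - {"x":0.026,"y":0.041,"z":-0.09,"ax":0,"ay":0,"az":0,"hand":1}
    - {"x":0.026,"y":0.041,"z":-0.1,"ax":0,"ay":0,"az":0,"hand":1}
    - {"x":0.026,"y":0.041,"z":-0.1,"ax":0,"ay":0,"az":0,"hand":1}

```text
time_s: 14.82
eef_pos: [569.1, -310.9, 120.4]
ee_rot: [0.5, 0.5, 0.5, -0.5]
force: [0.2, -0.2, 0.2]
grip_width: 1.003
```

```bash
python3 - <<'E'
from h import *
i,m=look(8)
p=mid(blob(m,'white',(240,150,400,345)));print(p,cast(i,p,85))
E
```

```text
14.825 [ 569.1 -310.9  120.4] [ 0.5  0.5  0.5 -0.5] 0.022
[319.5 247. ] [ 568.8 -323.1   85. ]
```

```bash
python3 - <<'E'
from h import *
i,m=pickle.load(open('w8.pkl','rb'));b=blob(m,'white',(240,150,400,345));print(cv2.boundingRect(b.astype(np.float32)))
cv2.imwrite('pics/w8c.png',m[150:400,200:440])
i7,m7=pickle.load(open('w7.pkl','rb'));print(tri(i,mid(b),i7,(347,151)))
E
```

```text
(240, 150, 160, 195)
(array([ 567.2, -315.1,  102. ]), np.float64(3.067605232815541))
```

View pics/w8c.png

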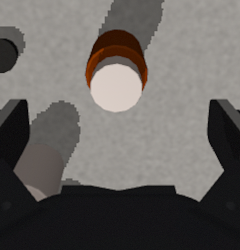

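The mask had run into the bench. By eye the cap top centre is at crop (117,87), which is image (317,237).

```bash
python3 - <<'E'
from h import *
i,m=pickle.load(open('w8.pkl','rb'));print(cast(i,(317,237),85))
i7,m7=pickle.load(open('w7.pkl','rb'));print(tri(i,(317,237),i7,(346.5,151)))
E
```

```text
[ 567.2 -316.1   85. ]
(array([ 567.1, -316.5,   84. ]), np.float64(0.19272598476646846))
```

>>> carry_out:
  targets:
    - {"x":-0.002,"y":-0.0055,"z":0,"ax":0,"ay":0,"az":0,"hand":1}
    - {"x":-0.002,"y":-0.0055,"z":-0.04,"ax":0,"ay":0,"az":0,"hand":1}
    - {"x":-0.002,"y":-0.0055,"z":-0.08,"ax":0,"ay":0,"az":0,"hand":1}
    - {"x":-0.002,"y":-0.0055,"z":-0.098,"ax":0,"ay":0,"az":0,"hand":1}
    - {"x":-0.002,"y":-0.0055,"z":-0.098,"ax":0,"ay":0,"az":0,"hand":1}

```text
time_s: 15.5
eef_pos: [566.8, -317.1, 21.9]
ee_rot: [0.5, 0.5, 0.5, -0.5]
force: [0.1, -0.6, 0.5]
grip_width: 1.004
```

>>> carry_out:
  targets:
    - {"x":0,"y":0,"z":0,"ax":0,"ay":0,"az":0,"hand":-1}
    - {"x":0,"y":0,"z":0,"ax":0,"ay":0,"az":0,"hand":-1}
    - {"x":0,"y":0,"z":0,"ax":0,"ay":0,"az":0,"hand":-1}
    - {"x":0,"y":0,"z":0,"ax":0,"ay":0,"az":0,"hand":-1}
    - {"x":0,"y":0,"z":0,"ax":0,"ay":0,"az":0,"hand":-1}

```text
time_s: 16.12
eef_pos: [567.6, -317.3, 23.6]
ee_rot: [0.501, 0.5, 0.499, -0.5]
force: [0.2, 0.7, 5.7]
grip_width: 0.529
```

>>> carry_out:
  targets:
    - {"x":0,"y":0,"z":0,"ax":0,"ay":0,"az":0,"hand":-1}
    - {"x":0,"y":0,"z":0.01,"ax":0,"ay":0,"az":0,"hand":-1}
    - {"x":0,"y":0,"z":0.03,"ax":0,"ay":0,"az":0,"hand":-1}
    - {"x":0,"y":0,"z":0.07,"ax":0,"ay":0,"az":0,"hand":-1}
    - {"x":0,"y":0,"z":0.11,"ax":0,"ay":0,"az":0,"hand":-1}

```text
time_s: 16.75
eef_pos: [566.9, -316.9, 134.6]
ee_rot: [0.5, 0.5, 0.5, -0.5]
force: [0.5, -0.2, -0.9]
grip_width: 0.527
```

>>> carry_out:
  targets:
    - {"x":0.003,"y":0.045,"z":0,"ax":0,"ay":0,"az":0,"hand":-1}
    - {"x":0.006,"y":0.095,"z":0,"ax":0,"ay":0,"az":0,"hand":-1}
    - {"x":0.01,"y":0.15,"z":0,"ax":0,"ay":0,"az":0,"hand":-1}
    - {"x":0.014,"y":0.205,"z":0,"ax":0,"ay":0,"az":0,"hand":-1}
    - {"x":0.018,"y":0.26,"z":0,"ax":0,"ay":0,"az":0,"hand":-1}

```text
time_s: 17.38
eef_pos: [585.0, -55.2, 133.6]
ee_rot: [0.5, 0.5, 0.499, -0.5]
force: [0.2, 0.5, -1.0]
grip_width: 0.526
```

>>> carry_out:
  targets:
    - {"x":0.004,"y":0.055,"z":0,"ax":0,"ay":0,"az":0,"hand":-1}
    - {"x":0.008,"y":0.11,"z":0,"ax":0,"ay":0,"az":0,"hand":-1}
    - {"x":0.012,"y":0.165,"z":0,"ax":0,"ay":0,"az":0,"hand":-1}
    - {"x":0.015,"y":0.21,"z":0,"ax":0,"ay":0,"az":0,"hand":-1}
    - {"x":0.015,"y":0.234,"z":0,"ax":0,"ay":0,"az":0,"hand":-1}

```text
time_s: 18.0
eef_pos: [599.8, 179.5, 133.4]
ee_rot: [0.501, 0.5, 0.5, -0.499]
force: [0.7, 0.3, -1.4]
grip_width: 0.527
```

>>> carry_out:
  targets:
    - {"x":0,"y":0,"z":-0.01,"ax":0,"ay":0,"az":0,"hand":-1}
    - {"x":0,"y":0,"z":-0.045,"ax":0,"ay":0,"az":0,"hand":-1}
    - {"x":0,"y":0,"z":-0.075,"ax":0,"ay":0,"az":0,"hand":-1}
    - {"x":0,"y":0,"z":-0.09,"ax":0,"ay":0,"az":0,"hand":-1}
    - {"x":0,"y":0,"z":-0.09,"ax":0,"ay":0,"az":0,"hand":-1}

```text
time_s: 18.62
eef_pos: [599.8, 176.5, 41.8]
ee_rot: [-0.5, -0.5, -0.5, 0.501]
force: [-0.1, 0.0, -1.3]
grip_width: 0.532
```

```bash
python3 -c "
from h import *
i,m=look(9)"
```

```text
18.625 [599.8 176.5  41.8] [-0.5 -0.5 -0.5  0.5] 0.029
```

View pics/w9.png

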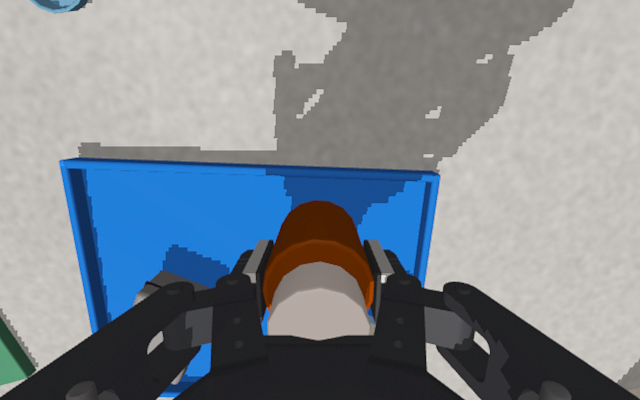

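The amber bottle hangs inside the lip: its far edge is at y≈200 px against the lip at 170. Lowering until it touches.

>>> carry_out:
  targets:
    - {"x":0,"y":0,"z":-0.006,"ax":0,"ay":0,"az":0,"hand":-1}
    - {"x":0,"y":0,"z":-0.011,"ax":0,"ay":0,"az":0,"hand":-1}
    - {"x":0,"y":0,"z":-0.013,"ax":0,"ay":0,"az":0,"hand":-1}
    - {"x":0,"y":0,"z":-0.0135,"ax":0,"ay":0,"az":0,"hand":-1}

```text
time_s: 19.18
eef_pos: [599.9, 177.2, 28.5]
ee_rot: [0.5, 0.5, 0.5, -0.5]
force: [0.2, 0.1, -2.4]
grip_width: 0.526
```

>>> carry_out:
  targets:
    - {"x":0,"y":0,"z":-0.001,"ax":0,"ay":0,"az":0,"hand":-1}
    - {"x":0,"y":0,"z":-0.001,"ax":0,"ay":0,"az":0,"hand":-1}

```text
time_s: 19.42
eef_pos: [600.0, 177.1, 27.6]
ee_rot: [0.5, 0.5, 0.5, -0.5]
force: [-0.1, -0.6, -1.6]
grip_width: 0.521
```

>>> carry_out:
  targets:
    - {"x":0,"y":0,"z":-0.001,"ax":0,"ay":0,"az":0,"hand":-1}
    - {"x":0,"y":0,"z":-0.001,"ax":0,"ay":0,"az":0,"hand":-1}

```text
time_s: 19.68
eef_pos: [600.0, 177.2, 27.6]
ee_rot: [0.5, 0.5, 0.5, -0.5]
force: [-4.1, -0.5, 6.0]
grip_width: 0.526
```

>>> carry_out:
  targets:
    - {"x":0,"y":0,"z":0,"ax":0,"ay":0,"az":0,"hand":0.4}
    - {"x":0,"y":0,"z":0,"ax":0,"ay":0,"az":0,"hand":0.6}
    - {"x":0,"y":0,"z":0,"ax":0,"ay":0,"az":0,"hand":0.6}
    - {"x":0,"y":0,"z":0.02,"ax":0,"ay":0,"az":0,"hand":0.6}
    - {"x":0,"y":0,"z":0.07,"ax":0,"ay":0,"az":0,"hand":0.6}

```text
time_s: 20.3
eef_pos: [599.0, 177.0, 96.7]
ee_rot: [-0.499, -0.499, -0.501, 0.501]
force: [1.0, -0.4, 0.1]
grip_width: 0.801
```

>>> carry_out:
  targets:
    - {"x":0,"y":0,"z":0.05,"ax":0,"ay":0,"az":0,"hand":1}
    - {"x":-0.01,"y":-0.04,"z":0.08,"ax":0,"ay":0,"az":0,"hand":1}
    - {"x":-0.02,"y":-0.095,"z":0.1,"ax":0,"ay":0,"az":0,"hand":1}
    - {"x":-0.03,"y":-0.15,"z":0.1,"ax":0,"ay":0,"az":0,"hand":1}
    - {"x":-0.04,"y":-0.205,"z":0.1,"ax":0,"ay":0,"az":0,"hand":1}

```text
time_s: 20.92
eef_pos: [559.6, -29.5, 198.4]
ee_rot: [0.501, 0.5, 0.499, -0.499]
force: [1.0, -0.6, -0.5]
grip_width: 0.998
```

>>> carry_out:
  targets:
    - {"x":-0.01,"y":-0.055,"z":0,"ax":0,"ay":0,"az":0,"hand":1}
    - {"x":-0.02,"y":-0.11,"z":0,"ax":0,"ay":0,"az":0,"hand":1}
    - {"x":-0.03,"y":-0.165,"z":0,"ax":0,"ay":0,"az":0,"hand":1}
    - {"x":-0.04,"y":-0.22,"z":0,"ax":0,"ay":0,"az":0,"hand":1}
    - {"x":-0.05,"y":-0.275,"z":0,"ax":0,"ay":0,"az":0,"hand":1}

```text
time_s: 21.55
eef_pos: [509.5, -304.7, 198.3]
ee_rot: [0.501, 0.5, 0.499, -0.5]
force: [0.2, 0.2, -0.3]
grip_width: 1.004
```

>>> carry_out:
  targets:
    - {"x":-0.01,"y":-0.05,"z":-0.01,"ax":0,"ay":0,"az":0,"hand":1}
    - {"x":-0.021,"y":-0.1,"z":-0.03,"ax":0,"ay":0,"az":0,"hand":1}
    - {"x":-0.021,"y":-0.12,"z":-0.05,"ax":0,"ay":0,"az":0,"hand":1}
    - {"x":-0.021,"y":-0.12,"z":-0.06,"ax":0,"ay":0,"az":0,"hand":1}
    - {"x":-0.021,"y":-0.12,"z":-0.06,"ax":0,"ay":0,"az":0,"hand":1}

```text
time_s: 22.18
eef_pos: [489.2, -421.8, 137.0]
ee_rot: [0.5, 0.5, 0.5, -0.5]
force: [-0.5, 0.6, -0.5]
grip_width: 0.997
```

```bash
python3 - <<'E'
from h import *
i,m=look(10);i7,m7=pickle.load(open('w7.pkl','rb'))
b=blob(m,'green',(240,150,400,300));p=mid(b);print(cv2.boundingRect(b.astype(np.float32)),cast(i,p,85),tri(i,p,i7,(268.5,263.5)))
E
```

```text
22.175 [ 489.2 -421.8  137. ] [ 0.5  0.5  0.5 -0.5] 0.019
(296, 209, 46, 51) [ 488.2 -431.5   85. ] (array([ 488.1, -434. ,   78.2]), np.float64(0.2801484070796406))
```

Centre of the green cap after removing the visible cap side is ≈ (488.3,−433).

>>> carry_out:
  targets:
    - {"x":-0.001,"y":-0.011,"z":-0.01,"ax":0,"ay":0,"az":0,"hand":1}
    - {"x":-0.001,"y":-0.011,"z":-0.05,"ax":0,"ay":0,"az":0,"hand":1}
    - {"x":-0.001,"y":-0.011,"z":-0.09,"ax":0,"ay":0,"az":0,"hand":1}
    - {"x":-0.001,"y":-0.011,"z":-0.115,"ax":0,"ay":0,"az":0,"hand":1}
    - {"x":-0.001,"y":-0.011,"z":-0.115,"ax":0,"ay":0,"az":0,"hand":1}

```text
time_s: 22.85
eef_pos: [487.4, -433.2, 19.9]
ee_rot: [0.499, 0.5, 0.501, -0.5]
force: [-0.1, -0.1, 1.0]
grip_width: 1.004
```

>>> carry_out:
  targets:
    - {"x":0,"y":0,"z":0,"ax":0,"ay":0,"az":0,"hand":-1}
    - {"x":0,"y":0,"z":0,"ax":0,"ay":0,"az":0,"hand":-1}
    - {"x":0,"y":0,"z":0,"ax":0,"ay":0,"az":0,"hand":-1}
    - {"x":0,"y":0,"z":0,"ax":0,"ay":0,"az":0,"hand":-1}
    - {"x":0,"y":0,"z":0,"ax":0,"ay":0,"az":0,"hand":-1}

```text
time_s: 23.48
eef_pos: [488.5, -434.5, 23.3]
ee_rot: [0.501, 0.5, 0.499, -0.5]
force: [0.1, 0.1, 6.0]
grip_width: 0.576
```

>>> carry_out:
  targets:
    - {"x":0,"y":0,"z":0,"ax":0,"ay":0,"az":0,"hand":-1}
    - {"x":0,"y":0,"z":0.01,"ax":0,"ay":0,"az":0,"hand":-1}
    - {"x":0,"y":0,"z":0.03,"ax":0,"ay":0,"az":0,"hand":-1}
    - {"x":0,"y":0,"z":0.07,"ax":0,"ay":0,"az":0,"hand":-1}
    - {"x":0,"y":0,"z":0.11,"ax":0,"ay":0,"az":0,"hand":-1}

```text
time_s: 24.1
eef_pos: [487.9, -433.9, 134.1]
ee_rot: [0.5, 0.5, 0.5, -0.5]
force: [0.3, -0.3, -0.8]
grip_width: 0.579
```

>>> carry_out:
  targets:
    - {"x":0.008,"y":0.05,"z":0,"ax":0,"ay":0,"az":0,"hand":-1}
    - {"x":0.017,"y":0.105,"z":0,"ax":0,"ay":0,"az":0,"hand":-1}
    - {"x":0.026,"y":0.16,"z":0,"ax":0,"ay":0,"az":0,"hand":-1}
    - {"x":0.035,"y":0.215,"z":0,"ax":0,"ay":0,"az":0,"hand":-1}
    - {"x":0.043,"y":0.266,"z":0,"ax":0,"ay":0,"az":0,"hand":-1}

```text
time_s: 24.72
eef_pos: [531.2, -166.1, 133.1]
ee_rot: [0.501, 0.5, 0.499, -0.5]
force: [0.9, -0.4, -0.7]
grip_width: 0.576
```

>>> carry_out:
  targets:
    - {"x":0,"y":0,"z":-0.01,"ax":0,"ay":0,"az":0,"hand":-1}
    - {"x":0,"y":0,"z":-0.045,"ax":0,"ay":0,"az":0,"hand":-1}
    - {"x":0,"y":0,"z":-0.075,"ax":0,"ay":0,"az":0,"hand":-1}
    - {"x":0,"y":0,"z":-0.09,"ax":0,"ay":0,"az":0,"hand":-1}
    - {"x":0,"y":0,"z":-0.09,"ax":0,"ay":0,"az":0,"hand":-1}

```text
time_s: 25.35
eef_pos: [530.8, -168.3, 41.5]
ee_rot: [-0.5, -0.5, -0.5, 0.5]
force: [0.5, 0.1, 0.8]
grip_width: 0.577
```

```bash
python3 -c "
from h import *
i,m=look(11)"
```

```text
25.35 [ 530.8 -168.3   41.5] [-0.5 -0.5 -0.5  0.5] 0.028
```

View pics/w11.png

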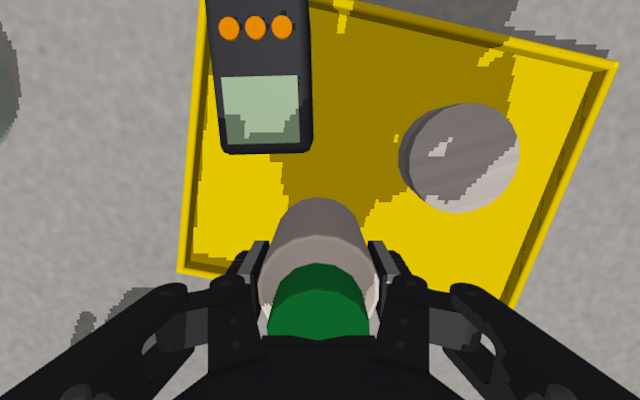

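The bottle hangs over free floor, clear of the photometer (260,80) and tin (460,158), and inside the lips. Lowering.

>>> carry_out:
  targets:
    - {"x":0,"y":0,"z":-0.006,"ax":0,"ay":0,"az":0,"hand":-1}
    - {"x":0,"y":0,"z":-0.011,"ax":0,"ay":0,"az":0,"hand":-1}
    - {"x":0,"y":0,"z":-0.013,"ax":0,"ay":0,"az":0,"hand":-1}
    - {"x":0,"y":0,"z":-0.014,"ax":0,"ay":0,"az":0,"hand":-1}

```text
time_s: 25.9
eef_pos: [531.0, -167.9, 27.5]
ee_rot: [0.5, 0.5, 0.5, -0.5]
force: [0.6, -0.0, -1.1]
grip_width: 0.574
```

>>> carry_out:
  targets:
    - {"x":0,"y":0,"z":-0.001,"ax":0,"ay":0,"az":0,"hand":-1}
    - {"x":0,"y":0,"z":-0.001,"ax":0,"ay":0,"az":0,"hand":-1}

```text
time_s: 26.15
eef_pos: [531.0, -167.8, 27.2]
ee_rot: [0.5, 0.5, 0.5, -0.5]
force: [-2.1, 0.7, 6.8]
grip_width: 0.573
```

Touching. Release, rise, and move back out of the cameras' way.

>>> carry_out:
  targets:
    - {"x":0,"y":0,"z":0,"ax":0,"ay":0,"az":0,"hand":0.4}
    - {"x":0,"y":0,"z":0,"ax":0,"ay":0,"az":0,"hand":0.6}
    - {"x":0,"y":0,"z":0,"ax":0,"ay":0,"az":0,"hand":0.6}
    - {"x":0,"y":0,"z":0.02,"ax":0,"ay":0,"az":0,"hand":0.6}
    - {"x":0,"y":0,"z":0.07,"ax":0,"ay":0,"az":0,"hand":0.6}

```text
time_s: 26.78
eef_pos: [529.9, -167.4, 95.6]
ee_rot: [0.498, 0.5, 0.502, -0.5]
force: [1.2, -0.1, 0.8]
grip_width: 0.802
```

>>> carry_out:
  targets:
    - {"x":0,"y":0,"z":0.05,"ax":0,"ay":0,"az":0,"hand":1}
    - {"x":-0.02,"y":0.0,"z":0.1,"ax":0,"ay":0,"az":0,"hand":1}
    - {"x":-0.06,"y":0.03,"z":0.15,"ax":0,"ay":0,"az":0,"hand":1}
    - {"x":-0.1,"y":0.07,"z":0.2,"ax":0,"ay":0,"az":0,"hand":1}
    - {"x":-0.1,"y":0.07,"z":0.2,"ax":0,"ay":0,"az":0,"hand":1}

```text
time_s: 27.4
eef_pos: [430.1, -96.8, 299.3]
ee_rot: [0.502, 0.5, 0.499, -0.499]
force: [-0.0, -0.6, 0.2]
grip_width: 1.001
```

>>> carry_out:
  targets:
    - {"x":0,"y":0,"z":0,"ax":0,"ay":0,"az":0,"hand":1}
    - {"x":0,"y":0,"z":0,"ax":0,"ay":0,"az":0,"hand":1}

```text
time_s: 27.65
eef_pos: [431.1, -98.2, 295.6]
ee_rot: [0.499, 0.5, 0.5, -0.5]
force: [-0.7, 0.5, -0.7]
grip_width: 0.995
```

```bash
python3 - <<'E'
from h import *
s=ctrl.sense();print(s['time_s'],s['eef_pos'])
A=viewer.capture('scene');B=viewer.capture('side');A0=cv2.imread('pics/scene0.png')
a,b=viewer.camera_info('scene'),viewer.camera_info('side')
for n,c,w,z in(('jar_red','red',(380,150,450,220),58),('wg','green',(300,190,380,290),85),('jar_white','white',(350,122,376,135),58),('amber_black','black',(230,222,252,238),85)):
    p=mid(blob(A,c,w));print(n,p,cast(a,p,z))
    if n[-1] in 'ek': print('  was',mid(blob(A0,c,w)))
cv2.imwrite('pics/final.png',np.vstack([np.hstack([cv2.resize(A[100:350,200:450],(400,400)),cv2.resize(B[90:330,190:430],(400,400))])]))
E
```

```text
27.65 [431.1 -98.2 295.6]
jar_red [406.5 190.5] [622.   91.6  58. ]
wg [323. 226.] [ 532.5 -166.4   85. ]
jar_white [357.5 129.5] [357.3 284.1  58. ]
  was [362. 129.]
amber_black [242.5 231. ] [ 391.9 -282.7   85. ]
  was [242.5 231. ]
```

View pics/final.png

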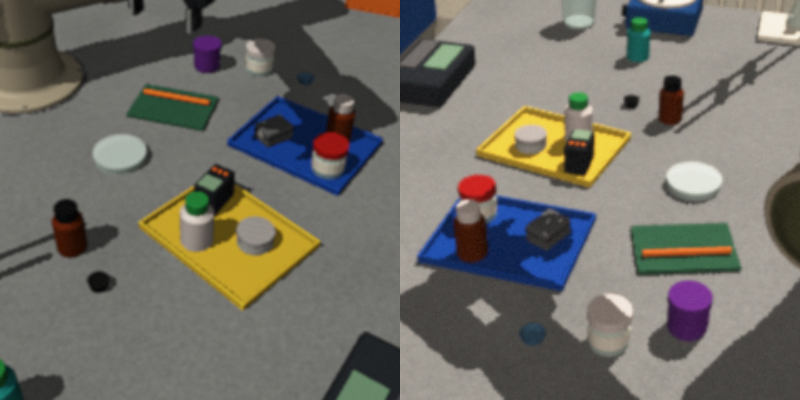

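All four stand upright and apart inside their lips. The white jar's scene-view shift is a shadow crossing its lid; in the side view its lid is still at ≈(316,274), as at the start. Handing in.

```bash
python3 -c "
from rig import finish_job
print(finish_job())"
```

```text
the job is handed in; nothing more can be done
None
```

I put the red-lid jar and the white-capped amber bottle in the blue tray, and the photometer and the green-capped white bottle in the yellow tray. I handed the job in at about 28 s. Each was lowered until the wrist force showed it touching the floor, then released.

**Last checks:**
- **Kit things:** the final scene and side pictures show all four upright, inside the lips and clear of each other, the case and the tin. The red jar measured (622,92) against a plan of (622,92), and the green-capped bottle (532,−166) against (531,−168). The amber bottle and photometer I checked by eye only.
- **Left alone:** the black-capped bottle measured exactly where it started. I checked the case and tin by eye only, and they look unmoved.

**Disagreements:**
- **White-lidded jar:** the scene-view mask put it 4.5 px off its start. I put that down to a shadow crossing the lid, since by eye the side view shows it in place. I did not measure it again.
- **Amber bottle:** one cap mask had run into the bench, so I took that position by eye. A second view agreed within 0.2 mm.

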